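# Fit the sanding sleeve and start the spindle sander

### The job

Slide the sanding sleeve down over the upright drum of the spindle sander until it sits on the flange at the drum's foot, and let go of it. Then start the machine at its hooded console: press the small round key (mains), then the long bar key (dust extractor), then the large round key (spindle), one at a time, each gently (well under 25 N) but well past half-way in, letting it spring back before the next. Press no key before the sleeve is on, and leave the wooden disc, tub, brush and offcut where they are.

Things in the scene. Friction and masses are not known exactly. Their poses are not given: they have to be found in the camera images.
- sleeve: loose brown sanding sleeve, a plain open tube standing upright on the bench: outer diameter 52 mm, bore 41 mm, height 56 mm; origin at the centre of its underside, z up
- spindle: spindle sander set in the bench: grey round plate, diameter 180, 8 mm thick; on it a steel flange, diameter 48, 4 mm high; on that an upright black rubber drum, diameter 38, 60 mm high, its top 8 mm tapered to 26 mm; on top a steel nut, diameter 16, 8 mm high. Origin at the centre of the plate's underside on the bench
- seat (a point): centre of the flange's top at the drum's foot, 12 mm above the bench: where the sleeve's underside must rest
- drum_top (a point): centre of the drum's top face, 72 mm above the bench (the nut stands 8 mm above it)
- console: fixed green control console, its front (-x side) turned to the robot's right; origin on the bench below the middle of a row of three black switch modules, 60 mm apart along its y axis, in an order that varies. Behind them stands a box 216 mm wide, 186 mm high, its front at x = 50 mm; low cheeks 60 mm high stand at y = +-96 mm
- hood_edge (a point): middle of the lower front edge of the console's dust hood, 170 mm above the bench, 2 mm behind the console's origin; the hood is 16 mm thick, spans the whole row and overhangs the keys from behind, so that a gripper held upright strikes it: come in along the keys' axis
- small_face: The small key: round, 18 mm in diameter, white. This frame: centre of its module's sloping face, 70 mm above the bench; z is the key's axis, pointing out of the face, up and to the console's front, 36 degrees from vertical; y runs along the row. The stem is screwed out by an unknown amount: at rest the key's flat top stands 14 to 26 mm out from the face
- bar_face: The bar key: oblong, 44 mm along y, 16 mm across, white. This frame: centre of its module's sloping face, 70 mm above the bench; z is the key's axis, pointing out of the face, up and to the console's front, 36 degrees from vertical; y runs along the row. The stem is screwed out by an unknown amount: at rest the key's flat top stands 14 to 26 mm out from the face
- large_face: The large key: round, 36 mm in diameter, white. This frame: centre of its module's sloping face, 70 mm above the bench; z is the key's axis, pointing out of the face, up and to the console's front, 36 degrees from vertical; y runs along the row. The stem is screwed out by an unknown amount: at rest the key's flat top stands 14 to 26 mm out from the face
- small_key (a joint): travel of the small round key: 0 at rest, grows to 0.010 m when fully in; springs back when let go; needs 2.4 N to start, 5.5 N at 5.5 mm, 8 N fully in
- bar_key (a joint): travel of the long bar key: 0 at rest, grows to 0.010 m when fully in; springs back when let go; needs 2.4 N to start, 5.5 N at 5.5 mm, 8 N fully in
- large_key (a joint): travel of the large round key: 0 at rest, grows to 0.010 m when fully in; springs back when let go; needs 2.4 N to start, 5.5 N at 5.5 mm, 8 N fully in
- workpiece: bystander: wooden disc with a hole, 100 mm in diameter, 40 mm high, lying flat; origin at the centre of its underside
- tub: bystander: open white plastic tub, 100 mm in diameter, 80 mm high; origin at the centre of its underside
- brush: bystander: brush about 200 mm long lying along its x axis; origin near its middle on the bench
- offcut: bystander: wooden strip 260 x 30 x 14 mm lying along its x axis; origin at the centre of its underside

How it is judged:
By the outcome, as a careful person would: the job done as asked, in the order asked, and still so for the second after the job is handed in, with the robot touching nothing.
It also fails if it takes over 67 s, if anything falls off the work surface, if the arm or the gripper's body presses on something with over 40 N, if the wrist force passes 120 N, or if a joint passes its speed limit or range.

### The arm

A 6-joint arm with a two-finger parallel gripper is mounted at the origin on the work surface. World frame = base frame: x ahead of the robot, y to its left, z up, the work surface at z = 0. Lengths are in mm, angles in degrees, forces in N, time in s.
With the tool pointing down it reaches from about 300 to 850 mm from the base axis. Payload 4.2 kg.
Tool frame: the origin (TCP) lies midway between the tips of the shut fingers; the grasp point (between the pads) lies 19 mm behind it; z points along the fingers, y is the line along which they close (so a half turn about z gives the same grasp; the last joint's range is limited). The gripper opens to 91 mm and grips with 3 to 60 N. Pads are 32 mm wide; open, the fingers measure 118 mm over their backs; the gripper's body (76 mm by 178 mm) begins 60 mm behind the grasp point.
Start: joints at [74.083, 18.312, 89.639, -0, 72.044, -1.146], TCP at [146.6, 556.014, 213.976] pointing down, gripper open.
Joint ranges: [-177.97, 177.97], [-48.28, 115.42], [12.27, 149.76], [-77.06, 257.06], [2.81, 150.46], [-146.56, 146.56]. Speed limits (degrees/s): [147.25, 147.25, 180, 180, 180, 180].

### API

Orientations are given as [roll, pitch, yaw] about the fixed x, y, z axes, in that order (R = Rz(yaw) Ry(pitch) Rx(roll)).
In Python, from workcell import env gives the robot as it stands.
- The arm moves only by the tool send_rows, never from a script. Its argument "steps" is a list that holds one entry, the list of rows, each a list of 5 numbers: the shift along the tool's x, y, z scaled (see below), then the turn about the tool's z scaled (see below), then the opening, from 0 (shut) to 1 (fully open). In form: [[[dx, dy, dz, yaw, fingers], ...]]. A call has 1 to 5 rows; each row shifts and turns the commanded pose from where the row before left it, along the tool's axes as they then stand; what a row does not reach is not made up. The controller multiplies each number of a shift by 0.04 m and each number of a turn by 0.12 rad. A row lasts 1/12 s, in which the tool goes at most 41.7 mm and 7.16 degrees, less where a joint would pass 70% of its speed; a pose out of reach is approached as far as the arm can. A call with a number of a shift or a turn outside -1 to 1 is refused whole. A call with a gripper value outside its range is refused whole. The fingers move at their own pace and stop on an object; "squeeze" is the grip in N (left out, the last holds). Time passes only in rows, so rows that do not move let the fingers close. It gives the time, the measured TCP pose, the force, the opening and the grip force at its end, in the units of the state.
- env.state(): the state, without advancing time (a new reading comes with each control period).
- env.grab_frame(name): name is "scene" or "top" or "wrist"; returns a dict with "pixels" (384x512x3 uint8, red, green, blue), "depth" (384x512 float32, mm along the optical axis (not along the pixel's ray), 0 where there is no reading), "intrinsics" (3x3 intrinsics, pixels), "cam_to_world" (4x4, takes a point from camera to world coordinates). Camera axes: x right, y down, z forward; pixel columns grow to the right and rows downward; lengths in mm; the calibration is good to about 2 mm. A picture is of the moment at which its call begins.
- env.job_done(): hands the job in; it is judged then, once.
The state is a dict: "time_s": time; "qpos": joint angles; "qvel": joint speeds; "effort": joint torques, N m; "ee_pos": TCP position; "ee_rot": TCP orientation; "force": force on the tool from outside, world axes, zero at the start; "torque": the same for the moment, N m; "gripper_width": finger opening in mm; "gripper_force": force on a finger pad.
Only numpy, scipy, OpenCV 4.12 (cv2) and the standard library are available. Lean on these libraries where they do the work, as an engineer would, in place of code of your own. Each camera call takes 0.05 s, during which the arm holds its last target. There are 200 camera calls.

## Working session

There is one attempt and no reset: what is moved stays moved. The work goes in short steps, Python scripts to look and compute and a tool call to move; the robot and the scene stay as the last step left them, time stands still between calls to the robot, and variables do not carry over. Pictures are saved under pics/ and viewed, at most 10 in all, crops included, and the job is handed in when it is done.

Besides the shell and the picture viewer there is one more tool, called as name(argument=value, ...), one argument or row to a line, values as JSON. send_rows: Moves the arm, as the interface text tells. Shifts and turns lie within -1 to 1; 1 stands for 0.04 m of shift or 0.12 rad of turn. Its arguments: {"type":"object","properties":{"steps":{"type":"array"},"squeeze":{"type":"number"}},"required":["steps"]}

```bash
ls; mkdir -p pics
python3 - <<'E'
from workcell import env
import cv2,numpy as np
s=env.state();print(s)
for n in ("scene","top","wrist"):
    f=env.grab_frame(n);cv2.imwrite(f"pics/{n}0.png",f["pixels"][:,:,::-1]);np.savez(f"pics/{n}0.npz",**f)
    print(n,f["intrinsics"].tolist(),np.round(f["cam_to_world"],3).tolist())
E
```

```text
pics
{'time_s': 0.0, 'qpos': array([ 7.40823418e+01,  1.83514690e+01,  8.97070672e+01,  6.18646895e-04,
        7.20436347e+01, -1.14583812e+00]), 'qvel': array([ 0.02810678,  0.1011261 , -0.08659164, -0.01605058,  0.04579962,
       -0.01386842]), 'effort': array([ 3.86851734e-04, -4.12472177e+01, -2.31971633e+01,  7.27608288e-02,
        4.57893033e-02, -1.48570421e-04]), 'ee_pos': array([146.4628756 , 555.50540539, 213.11752927]), 'ee_rot': array([-1.79897861e+02, -2.63119756e-03,  1.65227986e+02]), 'force': array([-0.33787609,  0.24974233, -0.99931214]), 'torque': array([-0.00215427,  0.0285428 , -0.0027353 ]), 'gripper_force': 0.0, 'gripper_width': 91.52621375826112}
scene [[354.1094454966662, 0.0, 260.4154667761168], [0.0, 354.1094454966662, 188.3649864906751], [0.0, 0.0, 1.0]] [[-0.131, 0.655, -0.744, 1366.66], [0.991, 0.09, -0.096, 72.919], [0.004, -0.75, -0.661, 862.159], [0.0, 0.0, 0.0, 1.0]]
top [[444.1298487958129, 0.0, 256.17088798997855], [0.0, 444.1298487958129, 190.26705470257582], [0.0, 0.0, 1.0]] [[0.007, -0.991, 0.136, 340.392], [-1.0, -0.009, -0.01, -51.477], [0.011, -0.136, -0.991, 1531.919], [0.0, 0.0, 0.0, 1.0]]
wrist [[285.70923034002345, 0.0, 256.1545910977764], [0.0, 285.70923034002345, 196.02873349009806], [0.0, 0.0, 1.0]] [[0.255, 0.926, 0.28, 67.642], [0.967, -0.244, -0.076, 576.911], [-0.002, 0.29, -0.957, 384.422], [0.0, 0.0, 0.0, 1.0]]
```

View pics/scene0.png

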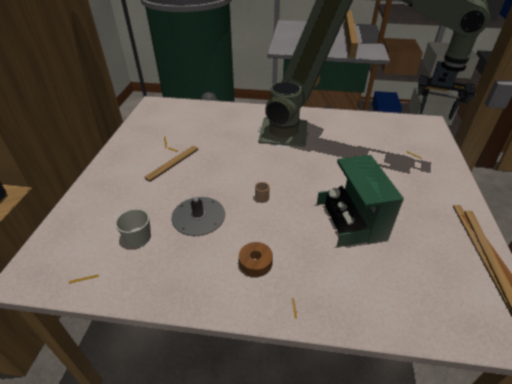

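View pics/top0.png

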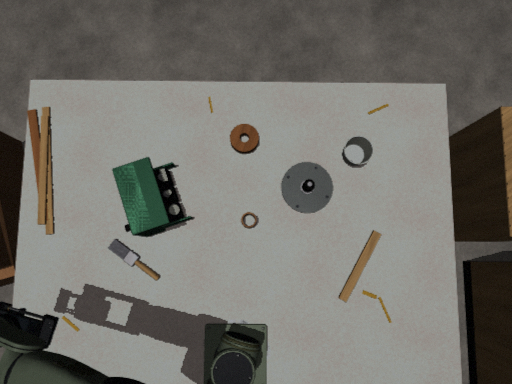

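The scene view shows the sleeve at (262,192), the spindle at (197,210) and the console at (350,205). In the top view the sleeve is at (250,220), the spindle at (308,186), and the keys run along the console's right side at about x=165–175. Next I'll measure from both views.

```bash
cat > h.py <<'E'
import numpy as np,cv2
def load(n): return dict(np.load(f"pics/{n}.npz"))
def cloud(f):
    K=f["intrinsics"];d=f["depth"];v,u=np.mgrid[:d.shape[0],:d.shape[1]]
    p=np.stack([(u-K[0,2])/K[0,0]*d,(v-K[1,2])/K[1,1]*d,d,np.ones_like(d)],-1)
    P=(p@f["cam_to_world"].T)[...,:3];P[d==0]=np.nan
    return P
def box(f,r):
    u0,v0,u1,v1=r;return cloud(f)[v0:v1,u0:u1].reshape(-1,3),f["pixels"][v0:v1,u0:u1].reshape(-1,3).astype(int)
def circ(P):
    A=np.c_[2*P[:,:2],np.ones(len(P))];s=np.linalg.lstsq(A,(P[:,:2]**2).sum(1),rcond=None)[0]
    return s[:2],np.sqrt(s[2]+s[:2]@s[:2])
E
python3 - <<'E'
from h import *
np.set_printoptions(precision=1,suppress=True)
for n,rs in (("top0",{"sleeve":(238,207,262,233),"drum":(295,172,322,202),"plate":(278,158,338,216)}),("scene0",{"sleeve":(252,178,274,206),"drum":(188,194,206,216),"plate":(168,194,228,236)})):
    f=load(n)
    for k,r in rs.items():
        P,C=box(f,r);z=P[:,2]
        print(n,k,"zpct",np.nanpercentile(z,[1,10,50,90,99,100]))
        if k=="sleeve": m=z>45
        elif k=="drum": m=z>40
        else: m=(z>4)&(z<11)&(C.max(1)<140)
        Q=P[m];print("  n",m.sum(),"mean",Q.mean(0),"min",Q.min(0),"max",Q.max(0),"mid",(Q.min(0)+Q.max(0))/2, circ(Q))
f=load("top0");P,C=box(f,(105,145,200,245))
m=(C.min(1)>120)&(P[:,2]>60)&(P[:,2]<130)
img=(m.reshape(100,95)).astype(np.uint8)
n,L,st,ce=cv2.connectedComponentsWithStats(img)
for i in range(1,n):
    Q=P[(L==i).ravel()];print("key?",st[i],ce[i]+[105,145],Q.mean(0),Q.min(0),Q.max(0))
Q=P[(P[:,2]>178)];print("hood/box top",cv2.minAreaRect(Q[:,:2].astype(np.float32)),cv2.boxPoints(cv2.minAreaRect(Q[:,:2].astype(np.float32))))
f=load("scene0");P,C=box(f,(310,150,405,250))
m=(C.min(1)>120)&(P[:,2]>60)&(P[:,2]<130)
n,L,st,ce=cv2.connectedComponentsWithStats(m.reshape(100,95).astype(np.uint8))
for i in range(1,n):
    Q=P[(L==i).ravel()];print("key s",st[i],ce[i]+[310,150],Q.mean(0),Q.min(0),Q.max(0))
E
```

```text
top0 sleeve zpct [-7.1 -2.6  1.9 52.3 60.2 62.7]
  n 76 mean [444.7 -43.4  55.7] min [420.1 -66.1  45.4] max [470.1 -16.   62.7] mid [445.1 -41.   54. ] (array([444.7, -41.9]), np.float64(23.181538450806247))
top0 drum zpct [ 1.5  5.2  9.7 67.3 82.7 85.7]
  n 112 mean [ 561.1 -240.4   69.8] min [ 544.4 -259.1   40.6] max [ 581.4 -223.2   85.7] mid [ 562.9 -241.2   63.1] (array([ 562.1, -241.3]), np.float64(13.783784618386917))
top0 plate zpct [-6.  -1.4  6.3 13.  73.2 85.7]
  n 1309 mean [ 563.9 -240.7    7.8] min [ 472.5 -333.9    4. ] max [ 654.7 -152.2   11. ] mid [ 563.6 -243.     7.5] (array([ 563.3, -242.5]), np.float64(66.26743538770623))
scene0 sleeve zpct [-3.9 -1.5  2.1 51.3 57.5 60.5]
  n 101 mean [449.1 -40.2  52.4] min [421.6 -64.5  45.3] max [474.1 -14.9  60.5] mid [447.8 -39.7  52.9] (array([448.6, -40. ]), np.float64(23.308902635180058))
scene0 drum zpct [-3.6  0.3 12.4 70.6 80.  82.9]
  n 139 mean [ 573.4 -238.    62.7] min [ 549.2 -258.4   41.6] max [ 584.8 -223.    82.9] mid [ 567.  -240.7   62.3] (array([ 569. , -239.8]), np.float64(13.264283544865057))
scene0 pla
[... 168 characters left out ...]
65.7, -241.1]), np.float64(66.44269563779446))
key? [59 27  1  1  1] [164. 172.] [597.8 239.3  83.9] [597.8 239.3  83.9] [597.8 239.3  83.9]
key? [60 30  1  1  1] [165. 175.] [586.6 234.2  90.9] [586.6 234.2  90.9] [586.6 234.2  90.9]
hood/box top ((507.4086608886719, 288.15447998046875), (216.74497985839844, 119.28059387207031), 19.74728012084961) [[385.3 307.7]
 [425.6 195.4]
 [629.6 268.6]
 [589.3 380.9]]
key s [20 39  2  2  3] [330.7 189.7] [465.  191.9  84. ] [464.4 190.   82.1] [465.7 193.1  86.6]
key s [23 43  1  1  1] [333. 193.] [480.  199.3  83.5] [480.  199.3  83.5] [480.  199.3  83.5]
key s [36 63  4  7 11] [347.3 216.5] [590.4 238.6  91.3] [577.6 235.1  89.3] [601.  243.5  93.4]
```

send_rows(
  steps=[
    [[-0.55, -0.62, 0, 0, 1], [-0.55, -0.62, 0, 0, 1], [-0.55, -0.62, 0, 0, 1], [-0.55, -0.62, 0, 0, 1], [-0.55, -0.62, 0, 0, 1]],
  ],
)

```text
time_s: 0.57
ee_pos: [221.6, 406.5, 213.6]
ee_rot: [-180.0, -0.0, 165.3]
force: [0.3, 0.7, -0.0]
gripper_width: 91.4
gripper_force: 0.0
```

send_rows(
  steps=[
    [[-0.55, -0.62, 0, 0, 1], [-0.55, -0.62, 0, 0, 1], [-0.55, -0.62, 0, 0, 1], [-0.55, -0.62, 0, 0, 1], [-0.55, -0.62, 0, 0, 1]],
  ],
)

```text
time_s: 0.98
ee_pos: [296.3, 258.5, 213.9]
ee_rot: [-180.0, 0.0, 165.3]
force: [-0.5, 0.5, 0.0]
gripper_width: 91.4
gripper_force: 0.0
```

send_rows(
  steps=[
    [[-0.55, -0.62, 0, 0, 1], [-0.55, -0.62, 0, 0, 1], [-0.55, -0.62, 0, 0, 1], [-0.55, -0.62, 0, 0, 1], [-0.55, -0.62, 0, 0, 1]],
  ],
)

```text
time_s: 1.4
ee_pos: [371.1, 110.6, 213.9]
ee_rot: [180.0, 0.0, 165.2]
force: [-0.6, 0.6, -0.2]
gripper_width: 91.7
gripper_force: 0.0
```

send_rows(
  steps=[
    [[-0.55, -0.62, 0, 0, 1], [-0.55, -0.62, 0, 0, 1], [-0.55, -0.62, 0, 0, 1], [-0.55, -0.62, 0, 0, 1], [-0.55, -0.62, 0, 0, 1]],
  ],
)

```text
time_s: 1.82
ee_pos: [445.8, -37.5, 213.8]
ee_rot: [180.0, -0.0, 165.2]
force: [-0.6, 0.8, -0.9]
gripper_width: 91.0
gripper_force: 0.0
```

send_rows(
  steps=[
    [[0, 0, 0, 0, 1], [0, 0, 0, 0, 1]],
  ],
)

```text
time_s: 1.98
ee_pos: [445.7, -36.9, 213.5]
ee_rot: [180.0, -0.1, 165.0]
force: [0.3, 0.4, -1.0]
gripper_width: 91.3
gripper_force: 0.0
```

Run:
```python
from workcell import env
from h import *
np.set_printoptions(precision=1,suppress=True)
f=env.grab_frame("wrist");np.savez("pics/w1.npz",**f);cv2.imwrite("pics/w1.png",f["pixels"][:,:,::-1])
P=cloud(f).reshape(-1,3)
m=(P[:,2]>46)&(P[:,2]<70)&(np.hypot(P[:,0]-446,P[:,1]+41)<50)
Q=P[m];m2=(Q[:,2]>np.median(Q[:,2])-4)
print(m.sum(),np.nanpercentile(Q[:,2],[1,50,99]),Q.min(0),Q.max(0),(Q.min(0)+Q.max(0))/2)
u,v=np.argwhere(m.reshape(384,512)).mean(0)[::-1];print(u,v,f["cam_to_world"][:3,3])
# rim ellipse via contour of mask
mm=m.reshape(384,512).astype(np.uint8)*255
c=max(cv2.findContours(mm,0,1)[0],key=len);print(cv2.fitEllipse(c))
d=f["depth"]>0
```

```text
653 [46.4 56.  57.9] [421.4 -65.7  46. ] [472.5 -14.6  58.1] [447.  -40.1  52.1]
253.48698315467075 183.00153139356814 [367.1 -15.6 384.8]
((253.58421325683594, 182.51560974121094), (42.21703338623047, 42.44209671020508), 120.88914489746094)
```

View pics/w1.png

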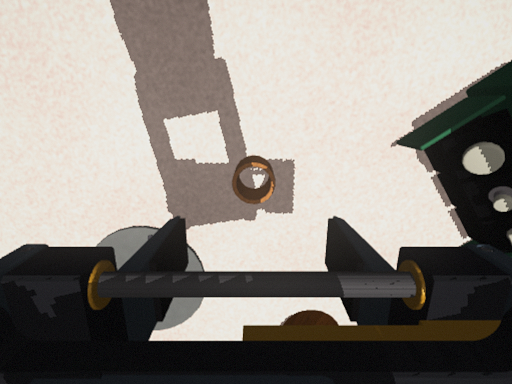

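send_rows(
  steps=[
    [[-0.05, -0.07, 0.9, 0, 1], [0, 0, 0.9, 0, 1], [0, 0, 0.9, 0, 1], [0, 0, 0.9, 0, 1], [0, 0, 0.7, 0, 1]],
  ],
)

```text
time_s: 2.45
ee_pos: [444.9, -37.4, 40.0]
ee_rot: [180.0, -0.1, 165.3]
force: [0.3, 0.8, -0.2]
gripper_width: 91.3
gripper_force: 0.0
```

send_rows(
  steps=[
    [[0, 0, 0.38, 0, 1], [0, 0, 0, 0, 1], [0, 0, 0, 0, 0.5], [0, 0, 0, 0, 0.4], [0, 0, 0, 0, 0.3]],
  ],
  squeeze=15,
)

```text
time_s: 2.87
ee_pos: [448.0, -38.7, 28.2]
ee_rot: [180.0, 0.2, 165.3]
force: [0.1, 0.1, 0.1]
gripper_width: 73.9
gripper_force: 0.0
```

send_rows(
  steps=[
    [[0, 0, 0, 0, 0.3], [0, 0, 0, 0, 0.3], [0, 0, 0, 0, 0.3], [0, 0, 0, 0, 0.3], [0, 0, 0, 0, 0.3]],
  ],
)

```text
time_s: 3.28
ee_pos: [447.1, -39.1, 27.3]
ee_rot: [180.0, 0.1, 165.2]
force: [-0.9, 0.4, 5.3]
gripper_width: 50.9
gripper_force: 15.0
```

send_rows(
  steps=[
    [[0, 0, -0.3, 0, 0.3], [0, 0, -0.7, 0, 0.3], [0, 0, -0.8, 0, 0.3], [0, 0, -0.8, 0, 0.3], [0, 0, -0.5, 0, 0.3]],
  ],
)

```text
time_s: 3.7
ee_pos: [447.7, -39.1, 153.4]
ee_rot: [180.0, 0.2, 165.2]
force: [-0.9, -0.4, 0.0]
gripper_width: 51.1
gripper_force: 15.0
```

send_rows(
  steps=[
    [[-0.68, -0.41, 0, 0, 0.3], [-0.68, -0.41, 0, 0, 0.3], [-0.68, -0.41, 0, 0, 0.3], [-0.68, -0.41, 0, 0, 0.3], [-0.68, -0.41, 0, 0, 0.3]],
  ],
)

```text
time_s: 4.12
ee_pos: [558.0, -154.0, 150.3]
ee_rot: [180.0, -0.0, 165.2]
force: [0.7, 0.4, -0.8]
gripper_width: 51.6
gripper_force: 15.0
```

send_rows(
  steps=[
    [[-0.68, -0.41, 0, 0, 0.3], [-0.68, -0.41, 0, 0, 0.3], [-0.68, -0.41, 0, 0, 0.3], [-0.68, -0.41, 0, 0, 0.3], [-0.68, -0.41, 0, 0, 0.3]],
  ],
)

```text
time_s: 4.53
ee_pos: [668.6, -268.0, 149.8]
ee_rot: [180.0, -0.1, 165.2]
force: [1.2, 1.6, -1.0]
gripper_width: 51.4
gripper_force: 15.0
```

send_rows(
  steps=[
    [[0, 0, 0, 0, 0.3], [0, 0, 0, 0, 0.3]],
  ],
)

```text
time_s: 4.7
ee_pos: [668.0, -267.8, 148.8]
ee_rot: [180.0, -0.1, 165.1]
force: [-0.6, -0.4, -0.6]
gripper_width: 51.1
gripper_force: 15.0
```

Run:
```python
from workcell import env
from h import *
np.set_printoptions(precision=1,suppress=True)
f=env.grab_frame("wrist");np.savez("pics/w2.npz",**f);cv2.imwrite("pics/w2.png",f["pixels"][:,:,::-1])
s=env.state();print(s["ee_pos"],s["ee_rot"],f["cam_to_world"][:3,3])
P=cloud(f).reshape(-1,3)
def rep(n,m):
    Q=P[m];print(n,m.sum(),(Q.min(0)+Q.max(0))/2,np.ptp(Q,axis=0),Q.mean(0),np.median(Q[:,2]), "px",np.argwhere(m.reshape(384,512)).mean(0)[::-1] if m.any() else 0)
r=np.hypot(P[:,0]-565,P[:,1]+241)
rep("nut",(P[:,2]>76)&(P[:,2]<86)&(r<30));rep("drum",(P[:,2]>50)&(P[:,2]<86)&(r<30))
rep("plate",(P[:,2]>5)&(P[:,2]<11)&(r<95));
e=s["ee_pos"];rs=np.hypot(P[:,0]-e[0],P[:,1]-e[1])
rep("sleeve",(P[:,2]>165)&(P[:,2]<195)&(rs<32))
```

```text
[ 667.3 -266.8  149.3] [179.9  -0.2 165.2] [ 589.5 -246.8  320.2]
nut 340 [ 565.  -241.4   79.4] [15.1 15.2  5.9] [ 565.1 -241.4   80.5] 80.50014360767541 px [254.8  76.8]
drum 1721 [ 565.  -241.5   66.3] [37.6 37.4 32.2] [ 565.5 -241.4   71.9] 71.74386110687877 px [254.9  78.3]
plate 22581 [ 567.2 -241.3    8.1] [174.5 178.2   5.7] [ 563.  -240.7    8.6] 8.57333245802613 px [255.2  80.4]
sleeve 2976 [ 668.2 -266.1  180. ] [52.  61.1 30. ] [ 657.3 -264.2  177.1] 177.46933543351093 px [257.2 243.1]
```

View pics/w2.png

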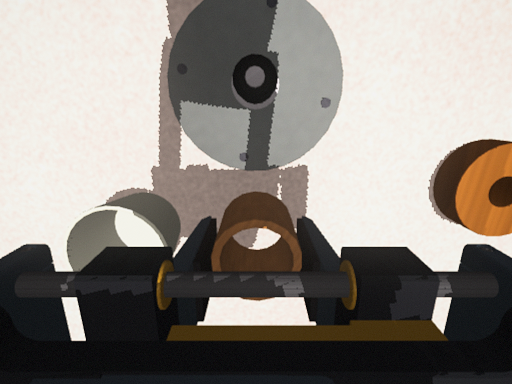

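send_rows(
  steps=[
    [[0.7, -0.01, 0, 0, 0.3], [0.7, -0.01, 0, 0, 0.3], [0.7, -0.01, 0, 0, 0.3], [0.56, 0, 0, 0, 0.3], [0, 0, 0, 0, 0.3]],
  ],
)

```text
time_s: 5.17
ee_pos: [559.1, -238.1, 151.1]
ee_rot: [179.9, -0.3, 165.2]
force: [-0.4, 0.6, -0.7]
gripper_width: 51.4
gripper_force: 15.0
```

send_rows(
  steps=[
    [[0, 0, 0, 0, 0.3], [0, 0, 0, 0, 0.3]],
  ],
)

```text
time_s: 5.33
ee_pos: [565.1, -240.5, 151.4]
ee_rot: [180.0, 0.1, 165.3]
force: [0.3, 0.1, -0.9]
gripper_width: 51.2
gripper_force: 15.0
```

Run:
```python
from workcell import env
from h import *
np.set_printoptions(precision=1,suppress=True)
f=env.grab_frame("wrist");np.savez("pics/w3.npz",**f)
s=env.state();print(s["ee_pos"],s["ee_rot"],f["cam_to_world"][:3,3])
P=cloud(f).reshape(-1,3);C=f["pixels"].reshape(-1,3).astype(int)
e=s["ee_pos"];rs=np.hypot(P[:,0]-e[0],P[:,1]-e[1])
m=(P[:,2]>173)&(P[:,2]<186)&(rs<32)&(C[:,0]>C[:,2]+25)
Q=P[m];print(m.sum(),np.percentile(Q[:,2],[5,50,95]),(Q.min(0)+Q.max(0))/2,np.ptp(Q,axis=0),circ(Q))
a=np.deg2rad(165.2);T=np.array([[np.cos(a),np.sin(a)],[np.sin(a),-np.cos(a)]])
q=(Q[:,:2]-e[:2])@T;print("tool xy",q.min(0),q.max(0))
```

```text
[ 565.5 -240.7  151.2] [180.    0.1 165.3] [ 485.9 -219.4  322.5]
1779 [174.7 180.1 181.3] [ 565.3 -240.6  177.7] [51.9 52.1  9.4] (array([ 564.2, -239.9]), np.float64(23.078784873640117))
tool xy [-24.9 -25.3] [26.3 25.6]
```

send_rows(
  steps=[
    [[0, -0.02, 0.35, 0, 0.3], [0, 0, 0.35, 0, 0.3], [0, 0, 0.35, 0, 0.3], [0, 0, 0.2, 0, 0.3], [0, 0, 0.1, 0, 0.3]],
  ],
)

```text
time_s: 5.8
ee_pos: [564.6, -241.4, 95.1]
ee_rot: [180.0, -0.1, 165.2]
force: [-0.8, 0.6, -0.9]
gripper_width: 50.8
gripper_force: 15.0
```

send_rows(
  steps=[
    [[0, 0, 0.1, 0, 0.3], [0, 0, 0.1, 0, 0.3], [0, 0, 0.1, 0, 0.3], [0, 0, 0.1, 0, 0.3]],
  ],
)

```text
time_s: 6.13
ee_pos: [565.0, -241.9, 80.9]
ee_rot: [-180.0, 0.1, 165.2]
force: [0.2, -0.8, -0.6]
gripper_width: 51.3
gripper_force: 15.0
```

send_rows(
  steps=[
    [[0, 0, 0.18, 0, 0.3], [0, 0, 0.18, 0, 0.3], [0, 0, 0.18, 0, 0.3], [0, 0, 0.18, 0, 0.3], [0, 0, 0.1, 0, 0.3]],
  ],
)

```text
time_s: 6.55
ee_pos: [564.0, -241.5, 46.5]
ee_rot: [180.0, -0.1, 165.2]
force: [-0.4, -0.6, -0.6]
gripper_width: 51.1
gripper_force: 15.0
```

send_rows(
  steps=[
    [[0, 0, 0.08, 0, 0.3], [0, 0, 0.06, 0, 0.3], [0, 0, 0.05, 0, 0.3], [0, 0, 0.03, 0, 0.3], [0, 0, 0, 0, 0.3]],
  ],
)

```text
time_s: 6.97
ee_pos: [564.8, -241.8, 39.4]
ee_rot: [-180.0, 0.0, 165.2]
force: [1.1, -0.5, -0.3]
gripper_width: 51.4
gripper_force: 15.0
```

send_rows(
  steps=[
    [[0, 0, 0.03, 0, 0.3], [0, 0, 0.03, 0, 0.3], [0, 0, 0, 0, 0.3]],
  ],
)

```text
time_s: 7.22
ee_pos: [565.0, -241.8, 39.2]
ee_rot: [-180.0, 0.1, 165.2]
force: [-3.0, 1.8, 11.2]
gripper_width: 51.2
gripper_force: 15.0
```

send_rows(
  steps=[
    [[0, 0, 0, 0, 0.65], [0, 0, 0, 0, 0.9], [0, 0, 0, 0, 1], [0, 0, 0, 0, 1], [0, 0, 0, 0, 1]],
  ],
)

```text
time_s: 7.63
ee_pos: [564.6, -241.6, 36.4]
ee_rot: [180.0, -0.0, 165.2]
force: [-0.4, 0.2, 0.4]
gripper_width: 81.2
gripper_force: 0.0
```

send_rows(
  steps=[
    [[0, 0, -0.3, 0, 1], [0, 0, -0.7, 0, 1], [0, 0, -0.9, 0, 1], [0, 0, -0.9, 0, 1], [0, 0, -0.7, 0, 1]],
  ],
)

```text
time_s: 8.05
ee_pos: [565.2, -242.0, 179.3]
ee_rot: [-180.0, 0.1, 165.2]
force: [0.0, -0.6, 0.2]
gripper_width: 91.1
gripper_force: 0.0
```

Run:
```python
from workcell import env
from h import *
np.set_printoptions(precision=1,suppress=True)
f=env.grab_frame("wrist");np.savez("pics/w4.npz",**f)
s=env.state();print(s["time_s"],s["ee_pos"],s["ee_rot"],s["qpos"],s["gripper_width"])
P=cloud(f).reshape(-1,3);C=f["pixels"].reshape(-1,3).astype(int)
m=(np.hypot(P[:,0]-565,P[:,1]+241)<32)&(P[:,2]>30)&(C[:,0]>C[:,2]+25)
Q=P[m];print(m.sum(),np.percentile(Q[:,2],[2,50,90,98]));q=Q[Q[:,2]>60];print((q.min(0)+q.max(0))/2,np.ptp(q,axis=0))
f=env.grab_frame("top");np.savez("pics/t4.npz",**f)
```

```text
8.1 [ 568.  -243.2  185.2] [-179.9    0.7  165.2] [-24.3  22.8  87.    0.   69.5 -99.5] 91.22491277432924
2542 [ 39.7 284.8 288.7 289.6]
[ 562.6 -240.1  175.3] [ 55.3  53.9 230.5]
```

send_rows(
  steps=[
    [[0, 0, -0.5, 1, 0], [0, 0, -0.5, 1, 0], [0, 0, -0.5, 1, 0], [0, 0, -0.5, 1, 0], [0, 0, -0.4, 1, 0]],
  ],
)

```text
time_s: 8.57
ee_pos: [564.5, -241.7, 272.9]
ee_rot: [-180.0, -0.0, 130.5]
force: [0.3, 0.3, 0.5]
gripper_width: 60.7
gripper_force: 0.0
```

send_rows(
  steps=[
    [[0, 0, -0.3, 1, 0], [0, 0, 0, 1, 0], [0, 0, 0, 1, 0], [0, 0, 0, 0.06, 0], [0, 0, 0, 0, 0]],
  ],
)

```text
time_s: 8.98
ee_pos: [564.3, -241.6, 283.5]
ee_rot: [-179.9, -0.1, 110.0]
force: [-0.4, 0.5, 0.0]
gripper_width: 27.4
gripper_force: 0.0
```

```bash
cat > st.py <<'E'
from workcell import env
import numpy as np
np.set_printoptions(precision=2,suppress=True)
def rec():
    s=env.state();r=np.r_[s["qpos"],s["ee_pos"],s["ee_rot"]]
    open("rec.txt","a").write(" ".join(map(str,r))+"\n");print(s["time_s"],s["qpos"],s["ee_pos"],s["ee_rot"],s["force"])
E
python3 - <<'E'
from st import *;rec()
from h import *
f=env.grab_frame("top");np.savez("pics/t5.npz",**f);g=env.grab_frame("scene");np.savez("pics/s5.npz",**g)
for f in (f,g):
    P=cloud(f).reshape(-1,3);C=f["pixels"].reshape(-1,3).astype(int)
    m=(np.hypot(P[:,0]-565,P[:,1]+241)<32)&(P[:,2]>50)&(P[:,2]<100)&(C[:,0]>C[:,2]+20)
    Q=P[m];print(m.sum(),np.percentile(Q[:,2],[2,50,90,98]) if m.any() else "");
f["pixels"].shape
cv2.imwrite("pics/s5c.png",cv2.resize(g["pixels"][140:260,150:420,::-1],None,fx=2.9,fy=2.9,interpolation=cv2.INTER_CUBIC))
E
```

```text
8.9833 [-24.25  20.15  76.99   0.    82.99 -44.22] [ 564.33 -241.62  283.47] [-179.92   -0.09  109.97] [-0.38  0.53  0.02]
27 [59.34 68.07 72.16 74.01]
116 [51.46 64.77 68.63 70.04]
```

View pics/s5c.png

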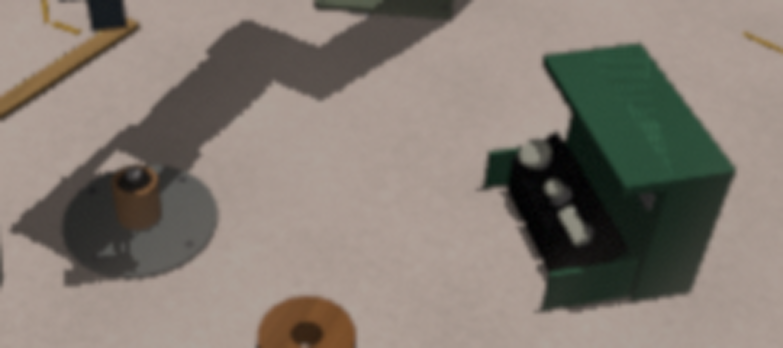

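Run:
```python
from h import *
np.set_printoptions(precision=0,suppress=True,linewidth=150)
P=cloud(load("s5")).reshape(-1,3)
for y0 in range(300,1300,100):
    print(y0,end=": ")
    for x0 in range(-700,800,150):
        m=(P[:,0]>x0)&(P[:,0]<x0+150)&(P[:,1]>y0)&(P[:,1]<y0+100)
        print(f"{x0}:{m.sum()},{np.percentile(P[m,2],99) if m.sum()>5 else -9999:.0f}",end="  ")
    print()
```

```text
300: -700:0,-9999  -550:0,-9999  -400:1,-9999  -250:333,4  -100:414,5  50:297,5  200:0,-9999  350:198,189  500:2347,188  650:2056,3  
400: -700:0,-9999  -550:0,-9999  -400:0,-9999  -250:330,4  -100:413,4  50:526,4  200:476,3  350:503,4  500:1309,4  650:2030,3  
500: -700:0,-9999  -550:0,-9999  -400:0,-9999  -250:338,5  -100:428,4  50:530,4  200:671,4  350:883,4  500:1367,4  650:2001,4  
600: -700:0,-9999  -550:0,-9999  -400:5,-9999  -250:340,5  -100:426,5  50:543,4  200:701,4  350:862,19  500:1431,18  650:1909,18  
700: -700:0,-9999  -550:0,-9999  -400:0,-9999  -250:168,5  -100:209,4  50:259,4  200:336,4  350:431,4  500:676,8  650:295,10  
800: -700:0,-9999  -550:0,-9999  -400:0,-9999  -250:0,-9999  -100:0,-9999  50:0,-9999  200:0,-9999  350:0,-9999  500:201,-744  650:152,-742  
900: -700:131,413  -550:1634,383  -400:1,-9999  -250:0,-9999  -100:0,-9999  50:0,-9999  200:32,-268  350:0,-9999  500:81,-743  650:7,-746  
1000: -700:0,-9999  -550:1664,263  -400:386,116  -250:0,-9999  -100:0,-9999  50:0,-9999  200:0,-9999  350:0,-9999  500:0,-9999  650:0,-9999  
1100: -700:0,-9999  -550:121,-42  -400:0,-9999  -250:0,-9999  -100:0,-9999  50:0,-9999  200:0,-9999  350:0,-9999  500:0,-9999  650:0,-9999  
1200: -700:0,-9999  -550:0,-9999  -400:0,-9999  -250:0,-9999  -100:0,-9999  50:0,-9999  200:0,-9999  350:0,-9999  500:0,-9999  650:0,-9999
```

send_rows(
  steps=[
    [[0.9, 0, 0, 0, 0], [0.93, 0, 0, 0, 0], [0.93, 0, 0, 0, 0], [0.93, 0, 0, 0, 0], [0.93, 0, 0, 0, 0]],
  ],
)

```text
time_s: 9.5
ee_pos: [501.0, -66.5, 284.3]
ee_rot: [-180.0, -0.0, 109.9]
force: [0.4, 0.6, -0.1]
gripper_width: 0.4
gripper_force: 0.0
```

send_rows(
  steps=[
    [[0.93, 0, 0, 0, 0], [0.93, 0, 0, 0, 0], [0.93, 0, 0, 0, 0], [0.93, 0, 0, 0, 0], [0.93, 0, 0, 0, 0]],
  ],
)

```text
time_s: 9.92
ee_pos: [437.9, 108.5, 284.6]
ee_rot: [180.0, -0.0, 109.9]
force: [-0.4, 0.4, 0.3]
gripper_width: 0.7
gripper_force: 0.0
```

send_rows(
  steps=[
    [[0.93, 0, 0, 0, 0], [0.93, 0, 0, 0, 0], [0.93, 0, 0, 0, 0], [0.93, 0, 0, 0, 0], [0.93, 0, 0, 0, 0]],
  ],
)

```text
time_s: 10.33
ee_pos: [374.8, 283.6, 284.7]
ee_rot: [180.0, 0.0, 109.9]
force: [1.4, -0.2, 0.1]
gripper_width: 0.5
gripper_force: 0.0
```

send_rows(
  steps=[
    [[0.93, 0, 0, 0, 0], [0.93, 0, 0, 0, 0], [0.93, 0, 0, 0, 0], [0.93, 0, 0, 0, 0], [0.8, 0, 0, 0, 0]],
  ],
)

```text
time_s: 10.75
ee_pos: [313.3, 454.3, 284.3]
ee_rot: [-180.0, -0.0, 110.0]
force: [0.1, -1.0, 0.6]
gripper_width: 0.5
gripper_force: 0.0
```

```bash
python3 -c "
from st import *;rec()"
```

```text
10.75 [54.2  14.16 85.4   0.02 80.45 34.22] [313.3  454.29 284.33] [-179.98   -0.01  109.98] [ 0.13 -1.01  0.59]
```

send_rows(
  steps=[
    [[0.47, -0.74, -0.33, 0, 0], [0.47, -0.74, -0.33, 0, 0], [0.47, -0.74, -0.33, 0, 0], [0.47, -0.74, -0.33, 0, 0], [0.47, -0.74, -0.33, 0, 0]],
  ],
)

```text
time_s: 11.17
ee_pos: [141.8, 490.5, 351.0]
ee_rot: [-180.0, 0.0, 109.9]
force: [-0.3, 0.8, 0.5]
gripper_width: 0.6
gripper_force: 0.0
```

send_rows(
  steps=[
    [[0.47, -0.74, -0.33, 0, 0], [0.47, -0.74, -0.33, 0, 0], [0.47, -0.74, -0.33, 0, 0], [0.47, -0.74, -0.33, 0, 0], [0.47, -0.74, -0.33, 0, 0]],
  ],
)

```text
time_s: 11.58
ee_pos: [-29.3, 528.7, 417.3]
ee_rot: [180.0, 0.0, 109.9]
force: [2.3, 0.7, 0.9]
gripper_width: 0.1
gripper_force: 0.0
```

send_rows(
  steps=[
    [[0.47, -0.74, -0.33, 0, 0], [0.47, -0.74, -0.33, 0, 0], [0.47, -0.74, -0.33, 0, 0], [0.47, -0.74, -0.33, 0, 0], [0.47, -0.74, -0.33, 0, 0]],
  ],
)

```text
time_s: 12.0
ee_pos: [-200.4, 566.9, 483.1]
ee_rot: [180.0, 0.0, 109.9]
force: [0.8, 0.6, 1.0]
gripper_width: 0.3
gripper_force: 0.0
```

Run:
```python
from st import *;rec()
from scipy.optimize import least_squares
D=np.loadtxt("rec.txt");D=np.vstack([D,[74.0823,18.3515,89.7067,0,72.044,-1.146,146.46,555.5,213.12,0,0,0]])
q=np.deg2rad(D[:,:6]);r=np.hypot(D[:,6],D[:,7]);z=D[:,8]
A1=q[:,1];A2=q[:,1]+q[:,2]
# linear: r=a+L1 s1+L2 s2+e c2 ; z=H+L1 c1+L2 c2-e s2
n=len(r);o=np.ones(n);O=0*o
A=np.vstack([np.c_[o,O,np.sin(A1),np.sin(A2),np.cos(A2)],np.c_[O,o,np.cos(A1),np.cos(A2),-np.sin(A2)]])
s=np.linalg.lstsq(A,np.r_[r,z],rcond=None);print(s[0],A@s[0]-np.r_[r,z],s[3])
```

```text
12.0 [108.38  19.93  49.6   -0.01 110.48  88.44] [-200.42  566.9   483.14] [179.99   0.02 109.93] [0.79 0.56 1.02]
[   1.85 -188.72  585.84  416.81   26.23] [ 0.07 -0.02 -0.02 -0.03  0.05 -0.12  0.01  0.06] [3.44 2.81 0.43 0.35 0.05]
```

send_rows(
  steps=[
    [[0.15, 0, -0.9, 0, 0], [0, 0, -0.9, 0, 0], [0, 0, -0.9, 0, 0], [0, 0, -0.9, 0, 0], [0, 0, -0.9, 0, 0]],
  ],
)

```text
time_s: 12.42
ee_pos: [-194.3, 554.0, 614.5]
ee_rot: [-180.0, -0.1, 109.9]
force: [-0.2, 3.4, -1.0]
gripper_width: 0.5
gripper_force: 0.0
```

```bash
python3 -c "
from st import *;rec()"
```

```text
12.4167 [108.19  29.16  12.84   0.03 137.85  88.29] [-194.26  553.99  614.47] [-179.99   -0.14  109.92] [-0.23  3.43 -1.05]
```

send_rows(
  steps=[
    [[0, 0, -1, 0, 0], [0, 0, -1, 0, 0], [0, 0, -1, 0, 0], [0, 0, -1, 0, 0], [0, 0, -1, 0, 0]],
  ],
)

```text
time_s: 12.83
ee_pos: [-164.2, 468.5, 693.8]
ee_rot: [179.9, -5.9, 109.9]
force: [-0.3, 0.1, 0.5]
gripper_width: 0.5
gripper_force: 0.0
```

```bash
python3 -c "
from st import *;rec()"
```

```text
12.8333 [107.89  21.    12.27   0.21 140.85  88.18] [-164.17  468.46  693.77] [179.93  -5.88 109.89] [-0.32  0.11  0.45]
```

send_rows(
  steps=[
    [[1, 0, 0, 0, 0], [1, 0, 0, 0, 0], [1, 0, 0, 0, 0], [1, 0, 0, 0, 0], [1, 0, 0, 0, 0]],
  ],
)

```text
time_s: 13.25
ee_pos: [-212.5, 601.6, 622.5]
ee_rot: [179.9, -9.5, 109.9]
force: [-0.5, 0.6, 0.8]
gripper_width: 0.5
gripper_force: 0.0
```

```bash
python3 -c "
from st import *;rec()"
```

```text
13.25 [108.34  29.1   12.28   0.2  129.1   88.59] [-212.54  601.62  622.53] [179.9   -9.52 109.9 ] [-0.48  0.62  0.83]
```

send_rows(
  steps=[
    [[1, 0, -0.5, 0, 0], [1, 0, -0.5, 0, 0], [1, 0, -0.5, 0, 0], [1, 0, -0.5, 0, 0], [1, 0, -0.5, 0, 0]],
  ],
)

```text
time_s: 13.67
ee_pos: [-233.9, 658.9, 614.3]
ee_rot: [179.9, -16.2, 109.9]
force: [0.1, -0.1, 0.5]
gripper_width: 0.2
gripper_force: 0.0
```

send_rows(
  steps=[
    [[1, 0, -0.5, 0, 0], [1, 0, -0.5, 0, 0], [1, 0, -0.5, 0, 0], [1, 0, -0.5, 0, 0], [1, 0, -0.5, 0, 0]],
  ],
)

```text
time_s: 14.08
ee_pos: [-249.1, 699.2, 627.0]
ee_rot: [179.8, -23.6, 109.9]
force: [0.4, 0.2, -0.8]
gripper_width: 0.4
gripper_force: 0.0
```

```bash
python3 -c "
from st import *;rec()"
```

```text
14.0833 [108.56  30.93  12.27   0.38 113.25  88.89] [-249.06  699.18  627.03] [179.8  -23.56 109.94] [ 0.4   0.15 -0.84]
```

send_rows(
  steps=[
    [[1, 0, -0.3, 0, 0], [1, 0, -0.3, 0, 0], [1, 0, -0.3, 0, 0], [1, 0, -0.3, 0, 0], [1, 0, -0.3, 0, 0]],
  ],
)

```text
time_s: 14.5
ee_pos: [-266.9, 747.3, 638.9]
ee_rot: [179.7, -31.2, 110.0]
force: [-0.0, -0.8, -0.0]
gripper_width: 0.4
gripper_force: 0.0
```

Run:
```python
from st import *;rec()
from h import *
# console geometry from all clouds: hood/box top + keys
R=[]
for n in ("top0","t5","scene0","s5"):
    P=cloud(load(n)).reshape(-1,3)
    m=(P[:,2]>181)&(P[:,2]<193)&(abs(P[:,0]-507)<140)&(abs(P[:,1]-288)<110)
    r=cv2.minAreaRect(P[m][:,:2].astype(np.float32));print(n,m.sum(),r,np.median(P[m,2]));
P=cloud(load("top0"));d=load("top0")["depth"]
```

```text
14.5 [108.64  31.75  12.27   0.45 104.74  88.98] [-266.94  747.27  638.91] [179.75 -31.24 109.97] [-0.02 -0.85 -0.02]
top0 2648 ((506.965087890625, 287.9952392578125), (215.73391723632812, 119.28059387207031), 19.74728012084961) 186.5887196581948
t5 2644 ((506.8827209472656, 288.2390441894531), (216.7425994873047, 119.0998306274414), 19.73700714111328) 186.68968822075124
scene0 1856 ((508.4686279296875, 288.56622314453125), (220.58248901367188, 120.63159942626953), 19.198627471923828) 185.879880963497
s5 1862 ((511.02825927734375, 289.39727783203125), (217.28099060058594, 119.7789535522461), 19.832714080810547) 185.82808286713578
```

send_rows(
  steps=[
    [[1, 0, -0.2, 0, 0], [1, 0, -0.2, 0, 0], [1, 0, -0.2, 0, 0], [0, 0, 0, 0, 0]],
  ],
)

```text
time_s: 14.83
ee_pos: [-277.0, 774.4, 648.7]
ee_rot: [179.7, -35.8, 110.0]
force: [-0.0, -0.1, -0.5]
gripper_width: 0.6
gripper_force: 0.0
```

Run:
```python
from st import *;rec()
# tool-z length from tilted poses: model wrist
q=np.deg2rad(env.state()["qpos"]);a,H,L1,L2,e=1.85,-188.7,585.84,416.81,26.23
A1=q[1];A2=A1+q[2];A3=A2+q[4]
p=env.state()["ee_pos"];r=np.hypot(p[0],p[1])
rw=a+L1*np.sin(A1)+L2*np.sin(A2)+e*np.cos(A2);zw=L1*np.cos(A1)+L2*np.cos(A2)-e*np.sin(A2)
print("r resid",r-rw,"sinA3",np.sin(A3),"L3",(r-rw)/np.sin(A3)); L3=(r-rw)/np.sin(A3);print("h",p[2]-zw-L3*np.cos(A3),"H+L3",H+L3)
```

```text
14.8333 [108.69  32.22  12.28   0.49  99.66  89.03] [-277.02  774.39  648.66] [179.72 -35.85 109.98] [-0.03 -0.09 -0.49]
r resid 197.40214771689978 sinA3 0.5855883276137297 L3 337.10055069115333
h 147.3741066926247 H+L3 148.40055069115334
```

```bash
cat > kin.py <<'E'
import numpy as np
from scipy.spatial.transform import Rotation as Ro
from scipy.optimize import least_squares
a,h,L1,L2,e,L3=1.85,148.0,585.84,416.81,26.23,337.0
LO=np.array([-177.97,-48.28,12.27,-77.06,2.81,-146.56]);HI=np.array([177.97,115.42,149.76,257.06,150.46,146.56])
def fk(q,s=1):
    q=np.deg2rad(q);A1=q[1];A2=q[1]+q[2]
    r=a+L1*np.sin(A1)+L2*np.sin(A2)+e*np.cos(A2);z=h+L1*np.cos(A1)+L2*np.cos(A2)-e*np.sin(A2)
    R=Ro.from_euler('ZYZYZ',[q[0],A2,s*q[3],q[4],q[5]+np.pi/2])
    return np.array([r*np.cos(q[0]),r*np.sin(q[0]),z])+L3*R.as_matrix()[:,2],R
def ik(p,R,q0):
    f=lambda q:np.r_[(fk(q)[0]-p)/10,(fk(q)[1].inv()*R).as_rotvec()*30]
    s=least_squares(f,np.clip(q0,LO+.01,HI-.01),bounds=(LO,HI));return s.x,np.abs(s.fun).max()
E
python3 - <<'E'
from st import *
from kin import *
s=env.state();q=s["qpos"];R=Ro.from_euler('xyz',s["ee_rot"],degrees=True)
for sg in (1,-1):
    p,r=fk(q,sg);print(sg,p-s["ee_pos"],np.rad2deg((r.inv()*R).as_rotvec()))
print(R.as_matrix())
p0=s["ee_pos"];
for via in ([np.array([559,148,191.])],[np.array([400,400,450.]),np.array([559,148,191.])]):
    qc=q.copy();pa=p0;print("via")
    for pb in via:
        for t in np.linspace(0,1,9)[1:]:
            pp=pa+t*(pb-pa);qc,err=ik(pp,R,qc);print(pp,qc,round(err,2))
        pa=pb
E
```

```text
Traceback (most recent call last):
  File "kin.py", line 9, in fk
    R=Ro.from_euler('ZYZYZ',[q[0],A2,s*q[3],q[4],q[5]+np.pi/2])
  File "scipy/spatial/transform/_rotation.pyx", line 1413, in scipy.spatial.transform._rotation.Rotation.from_euler
ValueError: Expected axis specification to be a non-empty string of upto 3 characters, got ZYZYZ
```

```bash
sed -i "s/R=Ro.from_euler.*/R=Ro.from_euler('ZYZ',[q[0],A2,s*q[3]])*Ro.from_euler('YZ',[q[4],q[5]+np.pi\/2])/" kin.py
python3 - <<'E'
from st import *
from kin import *
s=env.state();q=s["qpos"];R=Ro.from_euler('xyz',s["ee_rot"],degrees=True)
for sg in (1,-1):
    p,r=fk(q,sg);print(sg,p-s["ee_pos"],np.rad2deg((r.inv()*R).as_rotvec()))
print(R.as_matrix())
p0=s["ee_pos"];
for via in ([np.array([559,148,191.])],[np.array([400,400,450.]),np.array([559,148,191.])]):
    qc=q.copy();pa=p0;print("via")
    for pb in via:
        for t in np.linspace(0,1,9)[1:]:
            pp=pa+t*(pb-pa);qc,err=ik(pp,R,qc);print(pp,qc,round(err,2))
        pa=pb
E
```

```text
1 [10.86  3.73  0.72] [ 0.  0. -0.]
-1 [16.24  5.55  0.72] [ 0.96  0.02 -0.16]
[[-0.28  0.94 -0.2 ]
 [ 0.76  0.34  0.55]
 [ 0.59  0.   -0.81]]
via
[-172.52  696.09  591.46] [101.81  12.57  53.54   4.6   78.33  82.43] 0.0
[-68.01 617.79 534.25] [90.28  1.85 74.36 11.85 69.89 69.7 ] 0.0
[ 36.49 539.5  477.04] [73.84 -5.   88.85 21.72 67.28 50.68] 0.0
[140.99 461.2  419.83] [53.06 -7.22 98.59 31.3  69.94 27.13] 0.0
[245.49 382.9  362.62] [ 32.3   -3.89 103.68  36.32  74.6    4.22] 0.0
[350.   304.6  305.42] [ 15.91   4.14 103.86  36.77  77.55 -13.96] 0.0
[454.5  226.3  248.21] [  4.43  14.81  99.11  35.16  79.08 -26.37] 0.0
[559. 148. 191.] [ -3.48  26.56  89.68  33.06  81.18 -33.71] 0.0
via
[-192.39  727.59  623.83] [103.15  18.28  40.63   3.73  85.41  84.15] 0.0
[-107.76  680.79  599.  ] [94.84 10.23 55.47  8.68 79.47 76.04] 0.0
[-23.14 634.   574.16] [84.55  4.58 65.78 14.7  76.84 65.52] 0.0
[ 61.49 587.2  549.33] [72.38  1.07 73.06 21.28 76.85 53.02] 0.0
[146.12 540.4  524.5 ] [59.11 -0.16 77.77 27.37 79.01 39.56] 0.0
[230.75 493.6  499.67] [46.04  0.95 80.09 31.91 82.42 26.54] 0.0
[315.37 446.8  474.83] [34.37  4.18 80.06 34.57 86.09 15.06] 0.0
[400. 400. 450.] [24.67  9.16 77.68 35.68 89.55  5.65] 0.0
[419.88 368.5  417.62] [20.59  9.91 81.2  35.85 88.47 -0.16] 0.0
[439.75 337.   385.25] [16.62 11.14 84.12 35.84 87.42 -5.8 ] 0.0
[459.62 305.5  352.88] [ 12.81  12.82  86.47  35.65  86.36 -11.24] 0.0
[479.5 274.  320.5] [  9.16  14.91  88.25  35.31  85.29 -16.41] 0.0
[499.38 242.5  288.12] [  5.71  17.37  89.47  34.86  84.2  -21.27] 0.0
[519.25 211.   255.75] [  2.44  20.16  90.11  34.33  83.13 -25.8 ] 0.0
[539.12 179.5  223.38] [ -0.62  23.24  90.18  33.72  82.11 -29.95] 0.0
[559. 148. 191.] [ -3.48  26.56  89.68  33.06  81.18 -33.71] 0.0
```

send_rows(
  steps=[
    [[-0.79, 0.45, -0.21, 0, 0], [-0.79, 0.45, -0.21, 0, 0], [-0.79, 0.45, -0.21, 0, 0], [-0.79, 0.45, -0.21, 0, 0], [-0.79, 0.45, -0.21, 0, 0]],
  ],
)

```text
time_s: 15.25
ee_pos: [-151.3, 670.2, 597.1]
ee_rot: [179.7, -35.7, 110.1]
force: [0.4, 0.2, 1.7]
gripper_width: 0.3
gripper_force: 0.0
```

send_rows(
  steps=[
    [[-0.79, 0.45, -0.21, 0, 0], [-0.79, 0.45, -0.21, 0, 0], [-0.79, 0.45, -0.21, 0, 0], [-0.79, 0.45, -0.21, 0, 0], [-0.79, 0.45, -0.21, 0, 0]],
  ],
)

```text
time_s: 15.67
ee_pos: [-15.0, 557.1, 539.7]
ee_rot: [179.6, -35.7, 110.1]
force: [0.2, 0.3, 0.2]
gripper_width: 0.2
gripper_force: 0.0
```

send_rows(
  steps=[
    [[-0.79, 0.45, -0.21, 0, 0], [-0.79, 0.45, -0.21, 0, 0], [-0.79, 0.45, -0.21, 0, 0], [-0.79, 0.45, -0.21, 0, 0], [-0.79, 0.45, -0.21, 0, 0]],
  ],
)

```text
time_s: 16.08
ee_pos: [121.3, 444.1, 482.2]
ee_rot: [179.5, -35.7, 110.2]
force: [1.1, 0.4, 0.4]
gripper_width: 0.5
gripper_force: 0.0
```

send_rows(
  steps=[
    [[-0.79, 0.45, -0.21, 0, 0], [-0.79, 0.45, -0.21, 0, 0], [-0.79, 0.45, -0.21, 0, 0], [-0.79, 0.45, -0.21, 0, 0], [-0.79, 0.45, -0.21, 0, 0]],
  ],
)

```text
time_s: 16.5
ee_pos: [258.4, 330.9, 424.5]
ee_rot: [179.4, -35.6, 110.1]
force: [0.8, 1.0, 0.2]
gripper_width: 0.3
gripper_force: 0.0
```

send_rows(
  steps=[
    [[-0.79, 0.45, -0.21, 0, 0], [-0.79, 0.45, -0.21, 0, 0], [-0.79, 0.45, -0.21, 0, 0], [-0.79, 0.45, -0.21, 0, 0], [-0.79, 0.45, -0.21, 0, 0]],
  ],
)

```text
time_s: 16.92
ee_pos: [395.4, 217.7, 366.7]
ee_rot: [179.5, -35.5, 110.1]
force: [1.0, 1.2, 0.2]
gripper_width: 0.5
gripper_force: 0.0
```

```bash
python3 -c "
from st import *;rec()"
```

```text
16.9167 [  2.73   5.11  93.86  33.9   92.06 -19.31] [395.42 217.7  366.75] [179.48 -35.53 110.1 ] [1.   1.15 0.25]
```

send_rows(
  steps=[
    [[-0.79, 0.45, -0.21, 0, 0], [-0.79, 0.45, -0.21, 0, 0], [-0.79, 0.45, -0.21, 0, 0], [-0.79, 0.45, -0.21, 0, 0], [-0.6, 0.35, -0.15, 0, 0]],
  ],
)

```text
time_s: 17.33
ee_pos: [526.6, 109.6, 310.7]
ee_rot: [179.6, -35.5, 110.0]
force: [1.2, -0.2, 0.0]
gripper_width: 0.8
gripper_force: 0.0
```

send_rows(
  steps=[
    [[0, 0, 0.7, 0, 0], [0, 0, 0.7, 0, 0], [0, 0, 0, 0, 0], [0, 0, 0, 0, 0]],
  ],
)

```text
time_s: 17.67
ee_pos: [513.2, 142.7, 265.9]
ee_rot: [179.7, -35.6, 110.0]
force: [0.2, -0.3, 0.1]
gripper_width: 0.6
gripper_force: 0.0
```

Run:
```python
from st import *;rec()
from h import *
f=env.grab_frame("wrist");np.savez("pics/w6.npz",**f);cv2.imwrite("pics/w6.png",f["pixels"][:,:,::-1]);print(f["cam_to_world"])
```

```text
17.6667 [ -5.22  19.18  89.95  31.92  87.95 -31.25] [513.23 142.72 265.86] [179.75 -35.59 110.02] [ 0.2  -0.29  0.13]
[[  0.94   0.32  -0.11 524.28]
 [  0.34  -0.89   0.3  112.02]
 [  0.    -0.32  -0.95 453.03]
 [  0.     0.     0.     1.  ]]
```

View pics/w6.png

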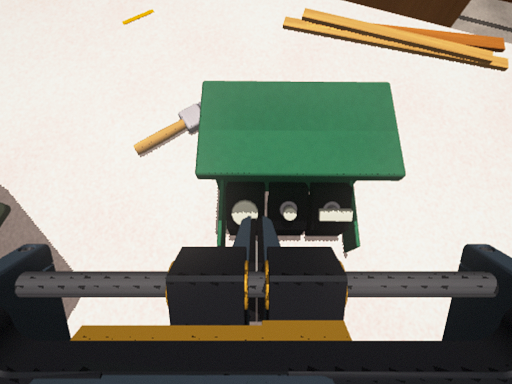

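```bash
cat > keys.py <<'E'
from h import *
th=np.deg2rad(19.75);xh=np.array([-np.sin(th),np.cos(th),0]);yh=np.array([-np.cos(th),-np.sin(th),0])
c,s=np.cos(np.deg2rad(36)),np.sin(np.deg2rad(36));zk=-s*xh+np.array([0,0,c]);xk=np.cross(yh,zk)
O=np.array([529,231,70.])
def keys(f,boxes):
    P=cloud(f);C=f["pixels"].astype(int)
    for k,(u0,v0,u1,v1) in boxes.items():
        p=P[v0:v1,u0:u1].reshape(-1,3);g=C[v0:v1,u0:u1].reshape(-1,3)
        L=(p-O)@np.c_[xk,yh,zk]
        m=(g.min(1)>110)&(L[:,2]>8)&(L[:,2]<36);q=L[m]
        t=np.median(q[:,2][q[:,2]>np.median(q[:,2])-3]);q=q[abs(q[:,2]-t)<4]
        print(k,len(q),"h",np.percentile(q[:,2],[5,50,95]),"xy lo",q.min(0)[:2],"hi",q.max(0)[:2],"mid",(q.min(0)+q.max(0))[:2]/2,"world",p[m].mean(0))
E
python3 - <<'E'
from keys import *
np.set_printoptions(precision=1,suppress=True)
keys(load("w6"),{"large":(225,185,266,235),"small":(270,185,310,235),"bar":(311,185,356,235)})
f=load("w6");P=cloud(f)
# face plane of black modules and hood edge
L=(P-np.array([529,231,0]))@np.c_[xh,yh,[0,0,1]]
m=(P[...,2]>180)&(P[...,2]<192);m[:, :190]=0;m[:,410:]=0;q=L[m];print("hood top console x",q[:,0].min(),"y",q[:,1].min(),q[:,1].max(),np.median(q[:,2]))
r=cv2.minAreaRect(P[m][:,:2].astype(np.float32));print(r)
print("hoodedge rows",[L[v,300].round(0).tolist() for v in range(172,186,2)])
w1=load("w1");keys(w1,{"large":(460,135,510,180),"small":(485,184,512,217)})
E
```

```text
large 388 h [19.2 20.7 22. ] xy lo [-14.   42.4] hi [17.7 75.7] mid [ 1.9 59. ] world [475.5 202.3  89. ]
small 121 h [19.8 21.1 22.3] xy lo [-7.7 -9.4] hi [8.7 7.7] mid [ 0.5 -0.8] world [533.6 220.   87.4]
bar 350 h [24.3 25.6 26.9] xy lo [ -7.4 -82.6] hi [  8.3 -39.1] mid [  0.4 -60.8] world [590.9 238.   91.2]
hood top console x 1.2219618839061144 y -109.3199729351904 106.92364505182728 186.14637536245317
((509.56671142578125, 288.8724365234375), (216.04734802246094, 119.0096664428711), 19.56974983215332)
hoodedge rows [[6.0, -1.0, 186.0], [4.0, -1.0, 186.0], [3.0, -1.0, 183.0], [2.0, -1.0, 179.0], [2.0, -2.0, 174.0], [50.0, -23.0, 47.0], [36.0, -18.0, 76.0]]
large 529 h [19.2 20.6 22. ] xy lo [-15.4  42.6] hi [ 4.7 76.6] mid [-5.4 59.6] world [478.1 196.   84. ]
small 140 h [19.6 20.9 22.3] xy lo [-7.3 -8.8] hi [4.1 7.3] mid [-1.6 -0.7] world [533.8 218.6  86.3]
```

```bash
cat > go.py <<'E'
from st import *
from keys import *
from scipy.spatial.transform import Rotation as Ro
H=dict(large=(59.3,20.7),small=(-0.8,21.0),bar=(-60.8,25.6))
def go(k,above,show=True):
    s=env.state();R=Ro.from_euler('xyz',s["ee_rot"],degrees=True).as_matrix()
    y,h=H[k];T=O+xk*0.4+yh*y+zk*(h+above)
    L=(s["ee_pos"]-O)@np.c_[xk,yh,zk]
    print(k,above,"tool delta units",R.T@(T-s["ee_pos"])/40,"TCP in key frame",L-[0.4,y,h],"F.zk",s["force"]@zk,s["force"],"t",s["time_s"],"ang",np.rad2deg(np.arccos(-R[:,2]@zk)))
E
python3 -c "
from go import *;go('small',30);go('bar',30);go('large',30)"
```

```text
small 30 tool delta units [-1.27  1.1   3.87] TCP in key frame [ 52.01  44.79 184.33] F.zk 0.797515707464923 [ 0.01 -1.09  0.24] t 17.7167 ang 0.5148225547203812
bar 30 tool delta units [-1.28  2.6   3.76] TCP in key frame [ 52.01 104.79 179.73] F.zk 0.797515707464923 [ 0.01 -1.09  0.24] t 17.7167 ang 0.5148225547203812
large 30 tool delta units [-1.27 -0.4   3.87] TCP in key frame [ 52.01 -15.31 184.63] F.zk 0.797515707464923 [ 0.01 -1.09  0.24] t 17.7167 ang 0.5148225547203812
```

send_rows(
  steps=[
    [[-0.64, 0.55, 0, 0, 0], [-0.63, 0.55, 0, 0, 0], [0, 0, 0.9, 0, 0], [0, 0, 0.9, 0, 0], [0, 0, 0.9, 0, 0]],
  ],
)

```text
time_s: 18.13
ee_pos: [550.4, 177.5, 149.3]
ee_rot: [179.3, -35.5, 110.1]
force: [0.7, -0.4, -0.1]
gripper_width: 0.8
gripper_force: 0.0
```

send_rows(
  steps=[
    [[0, 0, 0.7, 0, 0], [0, 0, 0.45, 0, 0], [0, 0, 0, 0, 0], [0, 0, 0, 0, 0], [0, 0, 0, 0, 0]],
  ],
)

```text
time_s: 18.55
ee_pos: [541.3, 202.6, 113.1]
ee_rot: [179.4, -35.5, 110.1]
force: [-0.3, 0.3, -0.2]
gripper_width: 0.8
gripper_force: 0.0
```

```bash
python3 -c "
from go import *;go('small',0)"
```

```text
small 0 tool delta units [ 0.01 -0.03  0.8 ] TCP in key frame [-0.07 -1.14 32.05] F.zk -0.417932326278863 [-0.33  0.32 -0.21] t 18.55 ang 0.6105243010098307
```

send_rows(
  steps=[
    [[0, -0.03, 0.35, 0, 0], [0, 0, 0.25, 0, 0], [0, 0, 0.1, 0, 0], [0, 0, 0, 0, 0]],
  ],
)

```text
time_s: 18.88
ee_pos: [532.6, 218.0, 88.3]
ee_rot: [179.8, -35.6, 110.0]
force: [-1.1, -0.2, -0.4]
gripper_width: 0.6
gripper_force: 0.0
```

send_rows(
  steps=[
    [[0, 0, 0.1, 0, 0], [0, 0, 0.1, 0, 0], [0, 0, 0.05, 0, 0], [0, 0, 0, 0, 0], [0, 0, 0, 0, 0]],
  ],
)

```text
time_s: 19.3
ee_pos: [531.6, 223.4, 80.8]
ee_rot: [179.6, -35.6, 110.0]
force: [1.4, -3.5, 5.5]
gripper_width: 0.3
gripper_force: 3.2
```

```bash
python3 -c "
from go import *;go('small',0)"
```

```text
small 0 tool delta units [ 0.01  0.02 -0.19] TCP in key frame [-0.56  0.93 -7.52] F.zk 6.681245724056486 [ 1.39 -3.54  5.49] t 19.3 ang 0.49143604375790967
```

send_rows(
  steps=[
    [[0, 0, 0.03, 0, 0], [0, 0, 0, 0, 0], [0, 0, 0, 0, 0]],
  ],
)

```text
time_s: 19.55
ee_pos: [531.4, 223.9, 79.9]
ee_rot: [179.6, -35.6, 110.0]
force: [0.6, -4.3, 5.2]
gripper_width: 0.3
gripper_force: 3.5
```

send_rows(
  steps=[
    [[0, 0, -0.2, 0, 0], [0, 0, -0.5, 0, 0], [0, 0, -0.4, 0, 0], [0, 0, 0, 0, 0], [0, 0, 0, 0, 0]],
  ],
)

```text
time_s: 19.97
ee_pos: [539.2, 199.8, 115.1]
ee_rot: [179.7, -35.6, 110.0]
force: [-0.5, -0.1, -0.1]
gripper_width: 0.3
gripper_force: 0.0
```

send_rows(
  steps=[
    [[0, 0.5, 0, 0, 0], [0, 0.5, 0, 0, 0], [0, 0.5, 0, 0, 0], [0, 0, 0, 0, 0], [0, 0, 0, 0, 0]],
  ],
)

```text
time_s: 20.38
ee_pos: [594.5, 220.9, 113.6]
ee_rot: [179.9, -35.6, 109.9]
force: [-1.5, -1.0, 0.9]
gripper_width: 0.3
gripper_force: 0.0
```

```bash
python3 -c "
from go import *;go('bar',0)"
```

```text
bar 0 tool delta units [0.01 0.07 0.71] TCP in key frame [-0.38  2.61 28.25] F.zk 0.9792994172555083 [-1.5  -0.98  0.91] t 20.3833 ang 0.3687890742167135
```

send_rows(
  steps=[
    [[0, 0.05, 0.3, 0, 0], [0, 0, 0.2, 0, 0], [0, 0, 0.1, 0, 0], [0, 0, 0, 0, 0]],
  ],
)

```text
time_s: 20.72
ee_pos: [590.8, 234.7, 94.2]
ee_rot: [180.0, -35.6, 109.9]
force: [-0.8, -0.2, 0.3]
gripper_width: 0.6
gripper_force: 0.0
```

send_rows(
  steps=[
    [[0, 0, 0.1, 0, 0], [0, 0, 0.1, 0, 0], [0, 0, 0.09, 0, 0], [0, 0, 0, 0, 0], [0, 0, 0, 0, 0]],
  ],
)

```text
time_s: 21.13
ee_pos: [590.5, 240.4, 86.7]
ee_rot: [179.7, -35.6, 110.0]
force: [-0.4, -2.9, 3.6]
gripper_width: 0.6
gripper_force: 2.5
```

```bash
python3 -c "
from go import *;go('bar',0)"
```

```text
bar 0 tool delta units [ 0.   -0.01 -0.13] TCP in key frame [-0.23 -0.28 -5.09] F.zk 4.437169979126196 [-0.39 -2.95  3.56] t 21.1333 ang 0.4305585696497388
```

Not deep enough yet, so I'll press about 3.5 mm further.

send_rows(
  steps=[
    [[0, 0, 0.05, 0, 0], [0, 0, 0.03, 0, 0], [0, 0, 0, 0, 0], [0, 0, 0, 0, 0]],
  ],
)

```text
time_s: 21.47
ee_pos: [590.0, 242.1, 84.2]
ee_rot: [179.7, -35.6, 110.0]
force: [-0.1, -3.8, 6.4]
gripper_width: 0.5
gripper_force: 3.4
```

```bash
python3 -c "
from go import *;go('bar',0)"
```

```text
bar 0 tool delta units [ 0.01 -0.01 -0.2 ] TCP in key frame [-0.27 -0.33 -8.17] F.zk 7.241049965363516 [-0.06 -3.75  6.4 ] t 21.4667 ang 0.4332458277794513
```

send_rows(
  steps=[
    [[0, 0, -0.2, 0, 0], [0, 0, -0.5, 0, 0], [0, 0, -0.4, 0, 0], [0, 0, 0, 0, 0], [0, 0, 0, 0, 0]],
  ],
)

```text
time_s: 21.88
ee_pos: [598.8, 218.0, 119.5]
ee_rot: [179.7, -35.6, 110.0]
force: [0.3, 0.2, -0.7]
gripper_width: 0.2
gripper_force: 0.0
```

send_rows(
  steps=[
    [[0, -0.75, 0, 0, 0], [0, -0.75, 0, 0, 0], [0, -0.75, 0, 0, 0], [0, -0.75, 0, 0, 0], [0, 0, 0, 0, 0]],
  ],
)

```text
time_s: 22.3
ee_pos: [478.3, 177.0, 117.6]
ee_rot: [-179.6, -35.8, 109.7]
force: [-0.7, 0.0, -0.1]
gripper_width: 0.2
gripper_force: 0.0
```

send_rows(
  steps=[
    [[0, 0, 0, 0, 0], [0, 0, 0, 0, 0]],
  ],
)

```text
time_s: 22.47
ee_pos: [486.0, 178.0, 118.6]
ee_rot: [179.7, -35.6, 109.9]
force: [0.1, 0.0, -1.0]
gripper_width: 0.2
gripper_force: 0.0
```

```bash
python3 -c "
from go import *;go('large',0)"
```

```text
large 0 tool delta units [ 0.02 -0.02  0.99] TCP in key frame [-0.47 -0.89 39.41] F.zk -0.7996451904454669 [ 0.06  0.02 -0.99] t 22.4667 ang 0.4382267214391465
```

send_rows(
  steps=[
    [[0, -0.02, 0.4, 0, 0], [0, 0, 0.3, 0, 0], [0, 0, 0.15, 0, 0], [0, 0, 0.05, 0, 0], [0, 0, 0, 0, 0]],
  ],
)

```text
time_s: 22.88
ee_pos: [478.1, 197.5, 89.1]
ee_rot: [179.8, -35.6, 110.0]
force: [0.6, 0.7, -0.1]
gripper_width: 0.7
gripper_force: 0.0
```

send_rows(
  steps=[
    [[0, 0, 0.1, 0, 0], [0, 0, 0.1, 0, 0], [0, 0, 0.06, 0, 0], [0, 0, 0, 0, 0], [0, 0, 0, 0, 0]],
  ],
)

```text
time_s: 23.3
ee_pos: [476.9, 202.7, 81.8]
ee_rot: [179.6, -35.6, 110.0]
force: [3.9, -1.2, 3.9]
gripper_width: 0.3
gripper_force: 2.7
```

```bash
python3 -c "
from go import *;go('large',0)"
```

```text
large 0 tool delta units [ 0.02 -0.02 -0.15] TCP in key frame [-0.81 -0.7  -5.83] F.zk 4.629288511135978 [ 3.94 -1.24  3.9 ] t 23.3 ang 0.5243510925965232
```

send_rows(
  steps=[
    [[0, 0, 0.05, 0, 0], [0, 0, 0.03, 0, 0], [0, 0, 0, 0, 0], [0, 0, 0, 0, 0]],
  ],
)

```text
time_s: 23.63
ee_pos: [476.4, 204.3, 79.3]
ee_rot: [179.6, -35.6, 110.0]
force: [3.0, -2.8, 5.7]
gripper_width: 0.5
gripper_force: 3.5
```

```bash
python3 -c "
from go import *;go('large',0)"
```

```text
large 0 tool delta units [ 0.02 -0.02 -0.22] TCP in key frame [-0.83 -0.76 -8.83] F.zk 6.7324835914961305 [ 3.01 -2.75  5.7 ] t 23.6333 ang 0.5318831025310576
```

send_rows(
  steps=[
    [[0, 0, -0.2, 0, 0], [0, 0, -0.7, 0, 0], [0, 0, -0.9, 0, 0], [0, 0, -0.9, 0, 0], [0, 0, -0.6, 0, 0]],
  ],
)

```text
time_s: 24.05
ee_pos: [500.9, 130.5, 188.1]
ee_rot: [179.7, -35.5, 110.0]
force: [0.1, 0.6, 0.5]
gripper_width: 0.8
gripper_force: 0.0
```

send_rows(
  steps=[
    [[0, 0, 0, 0, 0], [0, 0, 0, 0, 0], [0, 0, 0, 0, 0]],
  ],
)

```text
time_s: 24.3
ee_pos: [499.3, 132.2, 184.8]
ee_rot: [180.0, -35.7, 109.9]
force: [0.8, 0.6, 0.8]
gripper_width: 0.7
gripper_force: 0.0
```

Run:
```python
from st import *;rec()
from h import *
g=env.grab_frame("scene");np.savez("pics/s9.npz",**g)
P=cloud(g).reshape(-1,3);C=g["pixels"].reshape(-1,3).astype(int)
m=(np.hypot(P[:,0]-565,P[:,1]+241)<35)&(P[:,2]>20)&(P[:,2]<100)&(C[:,0]>C[:,2]+20)
Q=P[m];print(m.sum(),np.percentile(Q[:,2],[2,50,98]),Q.min(0),Q.max(0))
cv2.imwrite("pics/s9c.png",cv2.resize(g["pixels"][130:280,110:420,::-1],None,fx=2.5,fy=2.5,interpolation=cv2.INTER_CUBIC))
```

```text
24.3 [ -6.4   21.86  98.41  32.17  79.2  -37.97] [499.26 132.25 184.82] [179.96 -35.65 109.86] [0.83 0.64 0.76]
225 [21.81 56.36 70.15] [ 541.24 -266.8    20.58] [ 593.6  -215.78   72.08]
```

View pics/s9c.png

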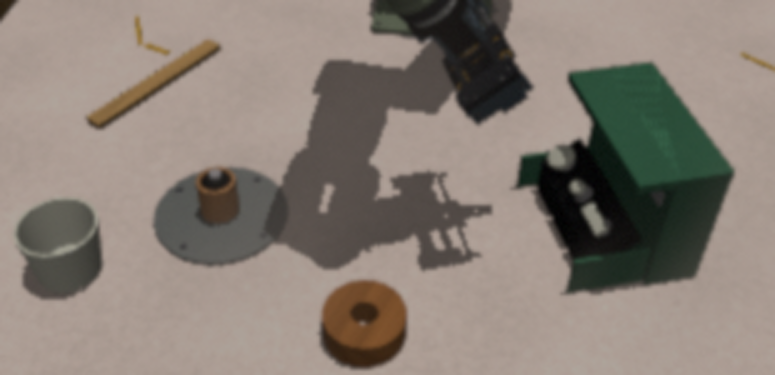

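The crop shows the sleeve seated on the drum at (217,195) and the keys out at (560,157), (580,190) and (597,220). The bystanders are where they were and the arm is clear, so I'm handing it in.

```bash
python3 -c "
from workcell import env
print(env.job_done())"
```

```text
the job is handed in; nothing more can be done
None
```

The job is handed in at about 24 s: the sleeve is seated on the flange and released, then the small, bar and large keys were each pressed about 8 mm in with roughly 7 N and released in that order; the verdict was not shown.

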